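# Strip the disc slicer: undo its retaining knob, whichever its thread hand

## Task

We are stripping the disc slicer for washing. First clear the half fig off its disc into the small steel bowl, then take off the black retaining knob in the middle of the disc: nothing shows whether its thread is left- or right-handed, so try turning it one way and then the other, unscrew it the way that gives, and lift it off upright. Finish while still holding the knob in the gripper, a hand's breadth above its seat and still, so that I can take it from you; leave the timer, the squeeze bottle and the piping nozzle where they stand.

Things in the scene. Friction and masses are not known exactly. Their poses are not given: they have to be found in the camera images.
- slicer: Disc slicer, fixed: a white round pan 242 mm across, rim 110 mm above the table, round a flat steel disc (radius 102 mm, top at 100 mm) that does not turn; rim's inner radius 114 mm. Origin on the table under the disc's axis. x: from the axis to the motor housing at its back, a block at x = 92 to 208 mm, 150 mm wide, 158 mm high. A low spout sticks out to 148 mm along -y, below the rim.
- spindle (a point): Seat of the knob: centre of the disc's top; axes as the slicer's. The hidden spindle is 23 mm high. Its coarse thread is left- or right-handed, drawn afresh each time. Wrong way: a hard stop within 0.15 rad. Right way: the knob turns lightly, rises 3 mm per rad and is free after 1.3 rad (75 degrees); turned 1.4 to 2.1 rad it lifts straight off, farther on is a stop. Without that turn it does not come off.
- knob_center (a point): Centre of the black retaining knob, half-way up, 25 mm over the disc when seated: upright, round, 46 mm in diameter, 50 mm high, 90 g; the upper 24 mm are solid, the skirt below hides the spindle. A white line runs across its top along its x axis, which starts parallel to the slicer's x.
- fig_center (a point): Centre of the half fig that lies on the disc on the slicer's front side (towards -x of the slicer), cut face up: 48 mm (its x) by 53 mm (its y), 27 mm high, 22 g, widest at the top; this point is 13.5 mm over its underside.
- scrap_bowl: Small steel bowl for the scraps, loose on the table: 110 mm across the mouth, 42 mm high, 0.3 kg, flat inner floor 58 mm across at a height of 2 mm, sides flaring from there. Origin at the centre of its underside.
- timer_center (a point): Bystander: white kitchen timer with a dial, 64 mm across, 44 mm high; its centre, 22 mm over the table.
- bottle_center (a point): Bystander: white squeeze bottle with a cone tip, 58 mm across, 208 mm high; its centre, 104 mm over the table.
- nozzle_center (a point): Bystander: small pale cone-shaped piping nozzle standing on its wide end, 28 mm across, 48 mm high; its centre, 24 mm over the table.

How it is judged:
By the outcome, as a careful person would: the job done as asked, in the order asked, and still so for the second after the job is handed in, while the arm keeps its last pose, push and grip.
It also fails if it takes over 64 s, if anything falls off the work surface, if the arm or the gripper's body presses on something with over 40 N, if the wrist force passes 120 N, or if a joint passes its speed limit or range.

## Robot

A 6-joint arm with a two-finger parallel gripper is mounted at the origin on a cart in front of the work surface, level with it; the furniture and walls round the work are solid. World frame = base frame: x ahead of the robot, y to its left, z up, the work surface at z = 0. Lengths are in mm, angles in rad, forces in N, time in s.
With the tool pointing down it reaches from about 350 to 975 mm from the base axis. Payload 7.1 kg.
Tool frame: the origin (TCP) lies on the front face of the gripper's body, between the roots of the fingers; the fingertips stand 80 mm ahead of it and the grasp point (between the pads) lies 61 mm ahead of it (env.tips_ahead is the distance from the TCP to the fingertips, in mm); z points along the fingers, y is the direction in which the jaws open and shut (so a half turn about z gives the same grasp; the last joint's range is limited). The gripper opens to 88 mm and grips with 3 to 60 N. Pads are 20 mm wide; open, the fingers measure 115 mm over their backs; the gripper's body (75 mm by 178 mm) begins 61 mm behind the grasp point.
Start: joints at [-1.368, 0.423, 1.63, -0, 1.089, -0.019], TCP at [137.511, -609.669, 302.675] pointing down, gripper open.
Joint ranges: [-3, 3], [-0.9, 2.11], [0.09, 2.58], [-1.31, 4.45], [0.11, 2.69], [-2.54, 2.54]. Speed limits (rad/s): [2.39, 2.39, 3.01, 3.14, 3.14, 3.14].

## Interface

Orientations are given as a unit quaternion [x, y, z, w].
In Python, from station import env, set_gripper, viewer, workorder gives the robot as it stands. Calls block until the motion is done:
- env.reach(position, orientation): joint-space move of the TCP to a pose.
- env.move_l(position, rot=None, rate=150, f_stop=None): straight line of the TCP; rot=None keeps the orientation; rate is the mean speed in mm/s. With f_stop (N) it stops when the force on the tool has changed by that much, and returns True; else False.
- env.move_joints(angles): joint-space move.
- set_gripper(opening): finger opening in mm; the grip force is fixed at half the most; returns when the fingers have stopped.
- env.hold(seconds).
- env.ik(position, orientation): joint angles nearest the present ones, or None.
- env.read_state(): the state.
- viewer.camera(name): name is "scene" or "side" or "wrist"; returns the picture (480x640x3 uint8, blue, green, red); there is no depth.
- viewer.camera_params(name): a dict with "fx", "fy", "cx", "cy" (pixels), "pose" (4x4, takes a point from camera to world coordinates); the wrist camera has in their place "tool_from_camera" (4x4, takes a point from camera to tool coordinates, whose origin is the TCP and whose axes are the flange's). Camera axes: x right, y up, looking along -z (the intrinsics and any distortion apply to the point x, -y, -z); pixel columns grow to the right and rows downward; lengths in mm; the calibration is good to about 2 mm. A picture is of the moment at which its call begins: read the wrist's pose just before it. camera_params takes no time and is no camera call.
A pose or a line that the arm cannot do raises env.IKError and nothing moves.
- workorder.sign_off(): hands the job in, once; it reports no verdict.
The state is a dict: "time_s": time; "qpos": joint angles; "dq": joint speeds; "tau": joint torques, N m; "tool_pos": TCP position; "orientation": TCP orientation; "force": force on the tool from outside, world axes, zero at the start; "wrist_torque": the same for the moment, N m; "width": finger opening in mm.
Only numpy, scipy, OpenCV 4.12 (cv2) and the standard library are available. Lean on these libraries where they do the work, as an engineer would, in place of code of your own. Each camera call takes 0.05 s, during which the arm holds its last target.

## Working session

There is one attempt and no reset: what is moved stays moved. The work goes in short steps, each a Python script; the robot and the scene stay as the last script left them, time stands still between calls to the robot, and variables do not carry over. Pictures are saved under pics/ and viewed, and the job is handed in when it is done.

```bash
ls; mkdir -p pics
python3 - <<'E'
from station import env, set_gripper, viewer, workorder
import cv2
for n in ["scene","side","wrist"]:
    cv2.imwrite(f"pics/a_{n}.png",viewer.camera(n)); print(n,viewer.camera_params(n))
print(env.read_state())
E
```

```text
pics
scene {'fx': 570.6650886480458, 'fy': 570.6650886480458, 'cx': 316.0903248442997, 'cy': 242.4753155292654, 'pose': array([[-5.58956947e-01,  4.19709445e-01, -7.15130137e-01,
        -3.46415483e+02],
       [-8.29100178e-01, -2.69733654e-01,  4.89731203e-01,
         6.03956456e+02],
       [ 1.26501465e-02,  8.66653182e-01,  4.98750675e-01,
         7.05059966e+02],
       [ 0.00000000e+00,  0.00000000e+00,  0.00000000e+00,
         1.00000000e+00]])}
side {'fx': 436.5765464102111, 'fy': 436.5765464102111, 'cx': 324.2583819892021, 'cy': 245.8189402830309, 'pose': array([[-8.95048430e-01,  2.79032089e-01, -3.47892801e-01,
         1.65469538e+02],
       [-4.45591724e-01, -5.91615211e-01,  6.71892445e-01,
         7.06109300e+02],
       [-1.83391200e-02,  7.56394431e-01,  6.53858656e-01,
         8.03633288e+02],
       [ 0.00000000e+00,  0.00000000e+00,  0.00000000e+00,
         1.00000000e+00]])}
wrist {'fx': 377.12651127291883, 'fy': 377.12651127291883, 'cx': 322.6172662972006, 'cy': 240.6916849574913, 'tool_from_camera': array([[-3.90452963e-04,  9.57657398e-01,  2.87909980
[... 260 characters left out ...]

         1.00000000e+00]])}
{'time_s': 0.15, 'qpos': array([-1.36802253e+00,  4.23653708e-01,  1.63048751e+00, -5.88419071e-06,
        1.08858820e+00, -1.90006343e-02]), 'dq': array([ 0.00041578, -0.00163169, -0.00304277,  0.00102067,  0.00207705,
       -0.00107032]), 'tau': array([ 1.28323148e-05, -5.44984996e+01, -2.73919630e+01,  6.42756675e-02,
        2.04165996e-02, -8.28187217e-05]), 'tool_pos': array([ 137.43347824, -609.36832004,  302.098039  ]), 'orientation': array([ 9.93857998e-01,  1.10661453e-01, -5.47483870e-05, -5.65748594e-04]), 'force': array([0.20228428, 0.22412123, 0.09166146]), 'wrist_torque': array([ 0.0252523 , -0.03344091, -0.00126073]), 'width': 87.67927832673777}
```

View pics/a_scene.png

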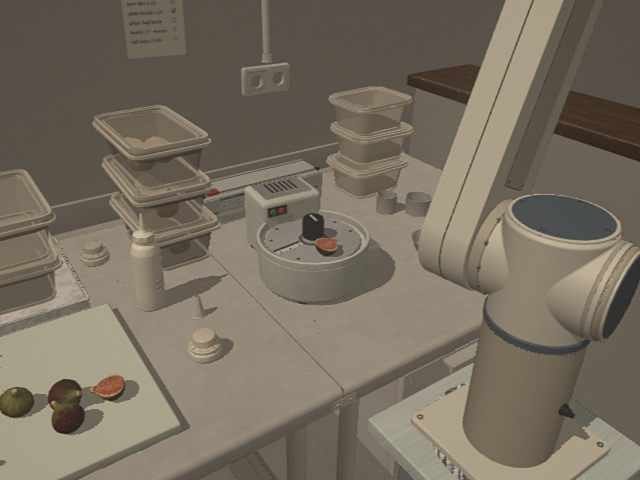

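View pics/a_side.png

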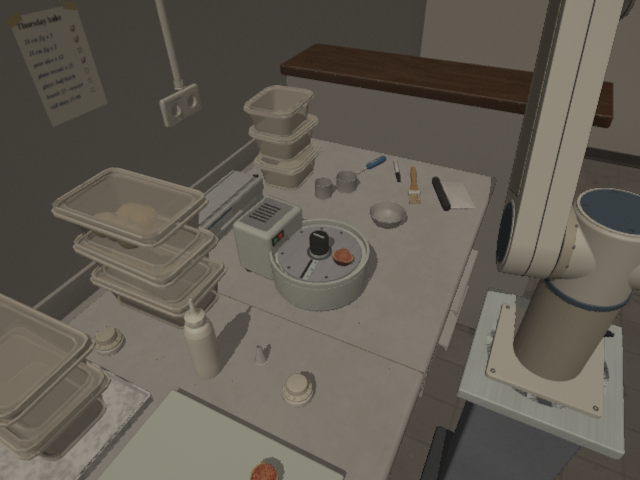

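View pics/a_wrist.png

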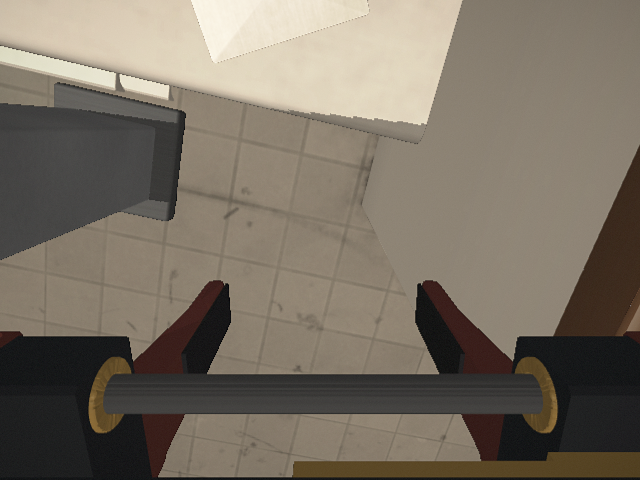

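The scene view shows the slicer with its knob at about (313,225) and the fig at (326,245). The side view shows the knob at (319,243), the fig at (344,256) and the steel bowl at (388,215).

```bash
cat > h.py <<'E'
import numpy as np, cv2
from scipy.spatial.transform import Rotation as R
from station import env, set_gripper, viewer, workorder
def campose(n, st=None):
    p=viewer.camera_params(n)
    if n=="wrist":
        st=st or env.read_state()
        T=np.eye(4);T[:3,:3]=R.from_quat(st["orientation"]).as_matrix();T[:3,3]=st["tool_pos"]
        return p,T@p["tool_from_camera"]
    return p,p["pose"]
def pix2plane(n,uv,z,st=None):
    p,T=campose(n,st); u,v=uv
    d=T[:3,:3]@np.array([(u-p["cx"])/p["fx"],-(v-p["cy"])/p["fy"],-1]); o=T[:3,3]
    return o+d*(z-o[2])/d[2]
def proj(n,P,st=None):
    p,T=campose(n,st); c=(np.asarray(P,float)-T[:3,3])@T[:3,:3]
    return np.stack([p["cx"]+p["fx"]*c[...,0]/-c[...,2], p["cy"]-p["fy"]*c[...,1]/-c[...,2]],-1)
def down(yaw): # tool z down, tool x axis at 'yaw' in world
    x=np.array([np.cos(yaw),np.sin(yaw),0]);z=np.array([0,0,-1.]);y=np.cross(z,x)
    return R.from_matrix(np.stack([x,y,z],1)).as_quat()
E
python3 - <<'E'
from h import *
print("knobtop",pix2plane("scene",(313,217),150),pix2plane("side",(320,234),150))
print("fig",pix2plane("scene",(326,244),120),pix2plane("side",(344,256),120))
print("bowl",pix2plane("side",(388,214),42))
print("rim",pix2plane("scene",(313,244),110),pix2plane("side",(320,262),110))
for n,b in [("scene",(230,160,390,320)),("side",(220,170,430,330))]:
    im=cv2.imread(f"pics/a_{n}.png")[b[1]:b[3],b[0]:b[2]]
    im=cv2.resize(im,None,fx=3.75,fy=3.75,interpolation=cv2.INTER_CUBIC);print(im.shape)
    cv2.imwrite(f"pics/b_{n}.png",im)
E
```

```text
knobtop [542.50636489   4.07949082 150.        ] [5.41396894e+02 4.91659114e-01 1.50000000e+02]
fig [476.30993022  15.90432571 120.        ] [471.44216466  16.45858455 120.        ]
bowl [ 466.30613216 -281.78310826   42.        ]
rim [505.01080124  28.62433458 110.        ] [517.80503268  49.20271296 110.        ]
(600, 600, 3)
(600, 788, 3)
```

View pics/b_scene.png

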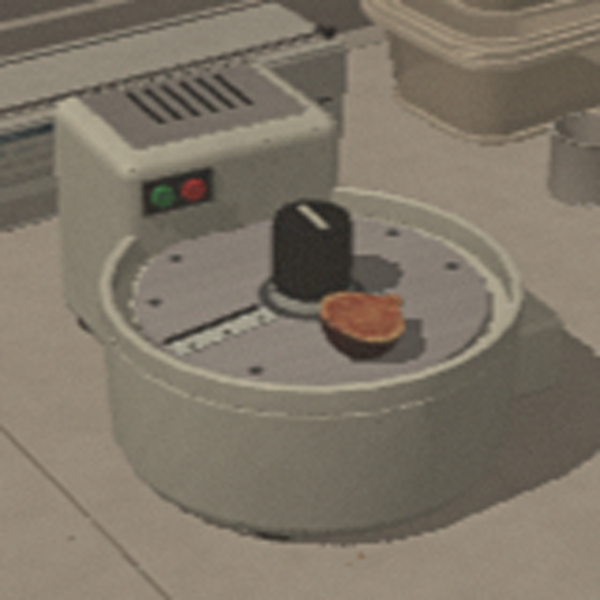

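View pics/b_side.png

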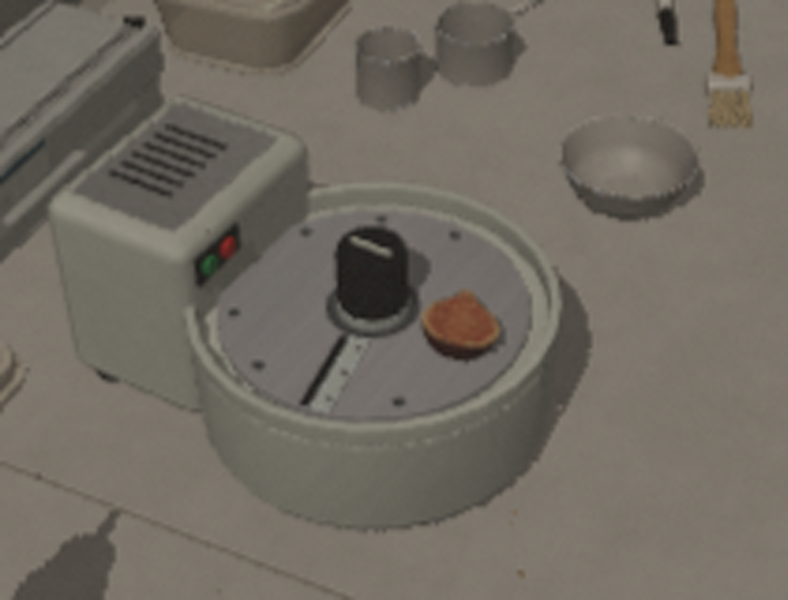

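Run:
```python
from h import *
k=(pix2plane("scene",(313.2,217.1),150)+pix2plane("side",(319.2,234.8),150))/2
for n,c in [("scene",(203,107)),("side",(182,166))]:
    b=(230,160) if n=="scene" else (220,170)
    h=pix2plane(n,(c[0]/3.75+b[0],c[1]/3.75+b[1]),158); print(h, np.arctan2(*(h-k)[[1,0]]))
print(k)
q=env.ik([520,-60,430],down(np.pi/2)); print(q)
env.reach([520,-60,430],down(np.pi/2))
st=env.read_state(); cv2.imwrite("pics/c.png",viewer.camera("wrist")); print(st["time_s"],st["tool_pos"]); np.save("st_c.npy",st,allow_pickle=True)
```

```text
[683.53948047 -10.26387376 158.        ] -0.10007705587348853
[687.19283864  -5.42551111 158.        ] -0.06451508310182585
[541.82756194   3.96577487 150.        ]
[-1.37612346e-01  1.41708991e-01  1.71297051e+00 -4.44089210e-16
  1.28691315e+00 -1.37612346e-01]
2.575 [519.95336279 -60.65721571 429.79500682]
```

View pics/c.png

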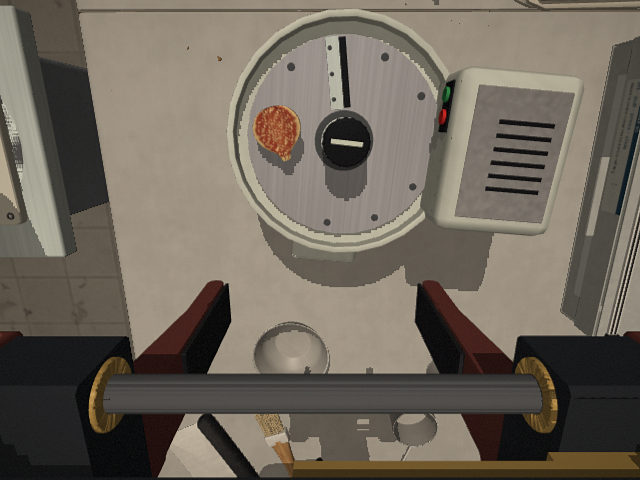

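The wrist view is clear: knob top at (347,143), white line from (332,142) to (363,145), fig at (276,131) with its stem tip at (287,158), and the bowl mouth at about (291,356).

Run:
```python
from h import *
st=np.load("st_c.npy",allow_pickle=True).item()
a=pix2plane("wrist",(332,142),150,st);b=pix2plane("wrist",(363,144.7),150,st)
print("line",a,b,np.arctan2(*(b-a)[[1,0]]))
print("rim",pix2plane("wrist",(339.5,130),110,st), "bowl",pix2plane("wrist",(291.5,356),42,st),"knob",pix2plane("wrist",(347,142),150,st))
print("fig",pix2plane("wrist",(276.5,130.5),124,st),pix2plane("wrist",(287,158),122,st))
im=cv2.imread("pics/c.png")
# fit overlay: slicer circles
def circ(c,r,z,col):
    t=np.linspace(0,2*np.pi,90);P=np.stack([c[0]+r*np.cos(t),c[1]+r*np.sin(t),0*t+z],1)
    cv2.polylines(im,[np.round(proj("wrist",P,st)).astype(int)],True,col,1)
c=[541,3]; circ(c,121,110,(0,255,0));circ(c,102,100,(0,255,255));circ(c,23,150,(255,0,255))
bw=pix2plane("wrist",(291.5,356),42,st);circ(bw,55,42,(0,255,0))
hsv=cv2.cvtColor(cv2.imread("pics/c.png"),cv2.COLOR_BGR2HSV)
m=((hsv[...,0]<16)&(hsv[...,1]>100)&(hsv[...,2]>70)).astype(np.uint8);m[:90]=0;m[175:]=0;m[:,:240]=0;m[:,315:]=0
ys,xs=np.nonzero(m);P=np.array([pix2plane("wrist",(x,y),127,st) for x,y in zip(xs,ys)])
print("mask bbox",xs.min(),xs.max(),ys.min(),ys.max(),P.min(0),P.max(0),P.mean(0))
cv2.imwrite("pics/d.png",cv2.resize(im[0:420,180:600],None,fx=1.4,fy=1.4))
```

```text
line [528.58742303   4.98320754 150.        ] [557.43778114   2.50897758 150.        ] -0.08555147450413854
rim [537.10366081  15.41763941 110.        ] bowl [ 474.74198231 -295.43068607   42.        ] knob [542.51347788   4.9625191  150.        ]
fig [474.34609324  15.1245764  124.        ] [483.76052016 -11.62913479 122.        ]
mask bbox 255 297 105 159 [453.56680233 -12.23160757 127.        ] [494.72999032  38.67491863 127.        ] [474.69415619  15.93552054 127.        ]
```

View pics/d.png

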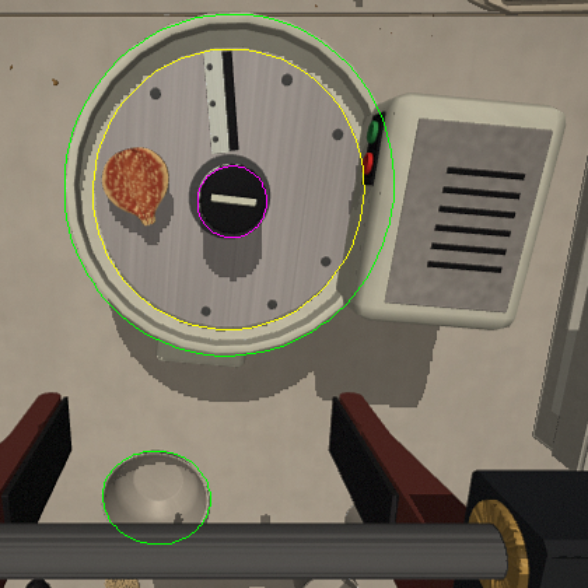

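Estimates agree to about 2 mm: axis at (542,4), slicer yaw -0.085, fig body at (474.5,17) with its stem towards -1.25 rad. I'll grip the fig's round body at a jaw angle that misses the stem, knob and rim.

Run:
```python
from h import *
q=down(0.9+np.pi/2)
set_gripper(70)
env.reach([474.5,17,250],q)
print(env.move_l([474.5,17,184],rate=120,f_stop=8))
s=env.read_state();print(s["time_s"],s["tool_pos"],s["width"],s["force"])
set_gripper(30)
s=env.read_state();print(s["time_s"],s["tool_pos"],s["width"],s["force"])
env.move_l([474.5,17,270],rate=150)
s=env.read_state();print(s["time_s"],s["tool_pos"],s["width"],s["force"])
cv2.imwrite("pics/e.png",viewer.camera("wrist"))
```

```text
False
4.6417 [475.1667095   16.83506602 184.62604512] 69.95608054024673 [ 0.45765073 -0.30511304  0.11873131]
5.1833 [474.87458606  17.05264025 184.40175546] 43.98807232109992 [0.28192102 0.49633731 4.05828565]
5.9083 [473.98649797  16.97387792 269.37831725] 44.210484798950375 [0.63592951 0.54897261 0.10071724]
```

View pics/e.png

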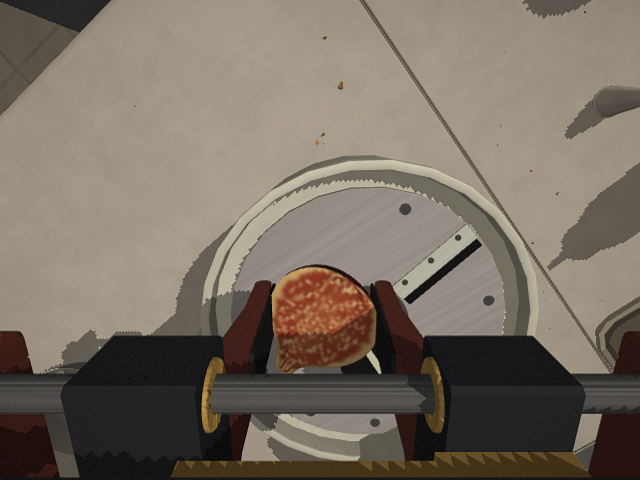

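The fig is held (width 44), between the fingers at (322,315). The side and wrist bowl estimates differ by about 13 mm, so I'll overlay the circle on the side picture, then look again over the bowl.

Run:
```python
from h import *
im=cv2.imread("pics/a_side.png");im=cv2.resize(im[150:270,330:490],None,fx=4,fy=4,interpolation=cv2.INTER_CUBIC)
t=np.linspace(0,2*np.pi,90)
for c,col in [((475,-295),(0,255,0)),((466,-282),(0,0,255))]:
    p=proj("side",np.stack([c[0]+55*np.cos(t),c[1]+55*np.sin(t),0*t+42],1))
    cv2.polylines(im,[np.round((p-[330,150])*4).astype(int)],True,col,1)
cv2.imwrite("pics/f1.png",im)
q=down(0.9+np.pi/2)
env.reach([473,-220,300],q)
st=env.read_state(); cv2.imwrite("pics/f.png",viewer.camera("wrist")); print(st["time_s"],st["tool_pos"],st["width"]); np.save("st_f.npy",st,allow_pickle=True)
```

```text
6.9083 [ 472.77899861 -219.18491349  299.33317205] 44.177251306064775
```

View pics/f1.png

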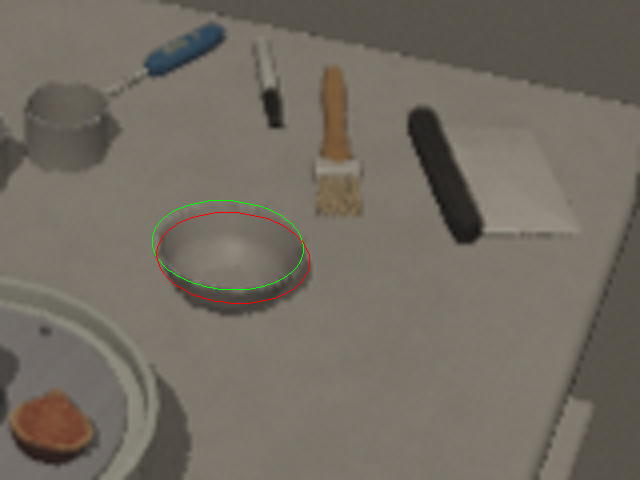

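View pics/f.png

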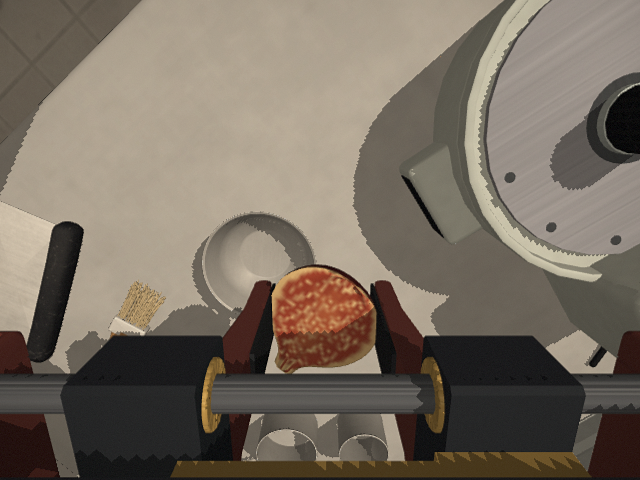

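Run:
```python
from h import *
st=np.load("st_f.npy",allow_pickle=True).item()
print(pix2plane("wrist",(259,266),42,st))
im=cv2.imread("pics/f.png");t=np.linspace(0,2*np.pi,90)
for c,col in [((475,-295),(0,255,0)),((471,-291),(0,0,255))]:
    p=proj("wrist",np.stack([c[0]+55*np.cos(t),c[1]+55*np.sin(t),0*t+42],1),st)
    cv2.polylines(im,[np.round(p).astype(int)],True,col,1)
cv2.imwrite("pics/f2.png",cv2.resize(im[180:360,150:390],None,fx=3,fy=3))
```

```text
[ 472.14789679 -297.04241434   42.        ]
```

View pics/f2.png

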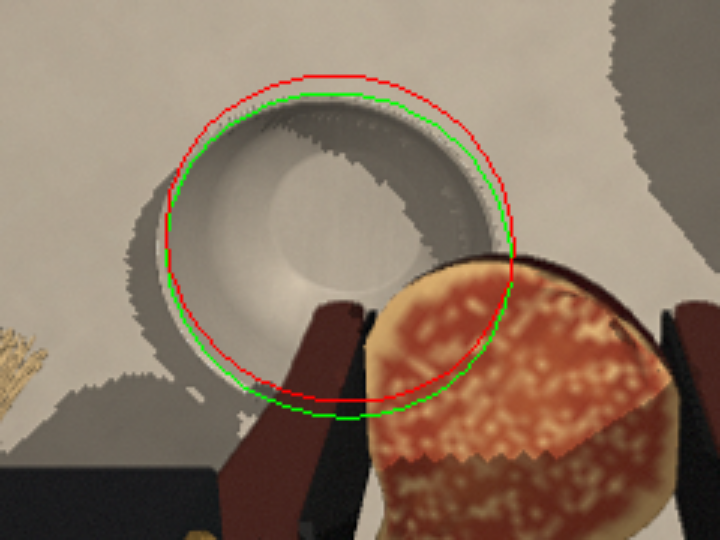

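The bowl centre comes out at about (473,-296). I'll release with the fingertips just inside the mouth.

Run:
```python
from h import *
q=down(0.9+np.pi/2)
env.move_l([473,-296,200],rate=170)
print(env.move_l([473,-296,115],rate=120,f_stop=8))
s=env.read_state();print(s["time_s"],s["tool_pos"],s["width"],s["force"])
set_gripper(60)
env.move_l([473,-296,220],rate=170)
env.reach([500,-150,330],down(np.pi/2))
st=env.read_state();cv2.imwrite("pics/g.png",viewer.camera("wrist"));cv2.imwrite("pics/g2.png",viewer.camera("side"));print(st["time_s"],st["tool_pos"])
np.save("st_g.npy",st,allow_pickle=True)
```

```text
False
8.7083 [ 473.39489458 -296.1642689   115.57589602] 43.737289635028425 [-0.04320977  0.72294135  0.23415449]
11.025 [ 499.71880086 -150.12045222  328.98057154]
```

View pics/g.png

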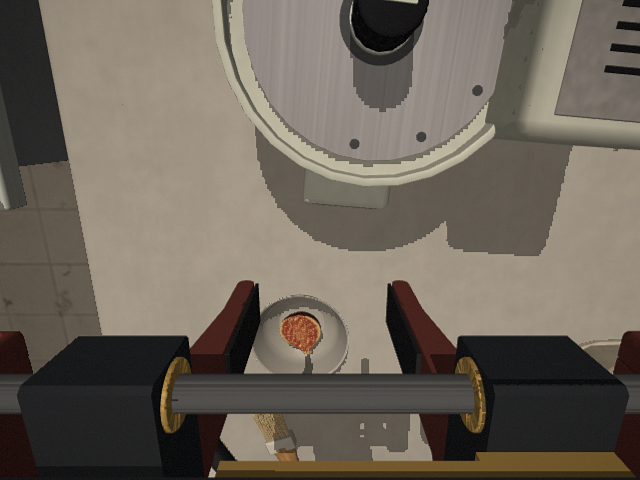

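View pics/g2.png

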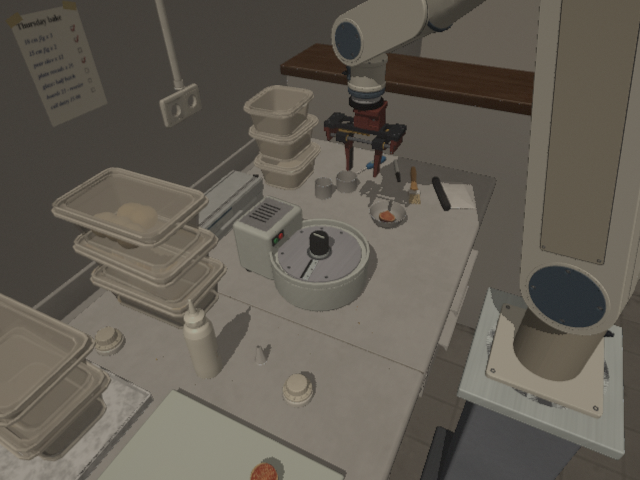

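The fig lies in the bowl at (300,332), and the bystanders look unmoved at (205,345), (260,355) and (297,388) in the side view. Next is the knob, starting with a look from directly above.

Run:
```python
from h import *
env.reach([542,4,290],down(np.pi/2))
st=env.read_state();cv2.imwrite("pics/i.png",viewer.camera("wrist"));print(st["time_s"],st["tool_pos"],st["qpos"],st["width"])
np.save("st_i.npy",st,allow_pickle=True)
im=cv2.imread("pics/i.png");t=np.linspace(0,2*np.pi,90);c=(542,4)
p=proj("wrist",np.stack([c[0]+23*np.cos(t),c[1]+23*np.sin(t),0*t+150],1),st)
cv2.polylines(im,[np.round(p).astype(int)],True,(0,255,0),1)
cv2.imwrite("pics/i2.png",im)
```

```text
11.825 [541.95870692   3.39675301 289.92502246] [-1.54801778e-02  3.18237331e-01  1.82458580e+00 -5.92167897e-04
  9.99212667e-01 -1.58983819e-02] 59.8328178800681
```

View pics/i2.png

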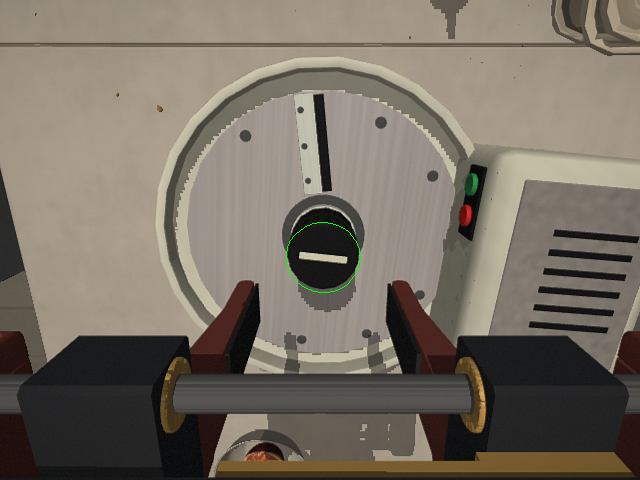

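The predicted circle fits the knob top at (323,257) almost exactly. I'll descend, grip, and test a small counter-clockwise turn.

Run:
```python
from h import *
print(env.move_l([542,4,199],rate=120,f_stop=8))
set_gripper(30)
s=env.read_state();print(s["time_s"],s["tool_pos"],s["width"],s["force"],s["wrist_torque"])
cv2.imwrite("pics/j0.png",viewer.camera("wrist"))
for a in (0.06,0.12,0.18,0.24):
    env.reach([542,4,199],down(np.pi/2+a))
    s=env.read_state();print(a,s["time_s"],s["tool_pos"].round(2),s["width"].round(2),s["force"].round(2),s["wrist_torque"].round(3))
    if abs(s["wrist_torque"][2])>0.4: break
cv2.imwrite("pics/j1.png",viewer.camera("wrist"))
```

```text
False
13.175 [542.33705922   4.03971486 199.69750903] 44.70503889169732 [-0.27909691  0.6399527   6.15200704] [-0.00754566  0.18651372 -0.08107362]Traceback (most recent call last):
  File "<stdin>", line 8, in <module>
AttributeError: 'float' object has no attribute 'round'
```

```bash
python3 -c "
import cv2,numpy as np
a=[cv2.resize(cv2.imread(f'pics/j{i}.png')[220:400,220:420],None,fx=2,fy=2) for i in (0,1)]
cv2.imwrite('pics/j.png',np.hstack(a))"
```

```text
[ WARN:0@0.036] global loadsave.cpp:275 findDecoder imread_('pics/j1.png'): can't open/read file: check file path/integrity
Traceback (most recent call last):
TypeError: 'NoneType' object is not subscriptable
```

Only a print error; the turn has reached 0.06. I'll continue from there.

```bash
cat >> h.py <<'E'
def pr(tag):
    s=env.read_state();print(tag,round(s["time_s"],2),s["tool_pos"].round(2),round(float(s["width"]),2),s["force"].round(2),s["wrist_torque"].round(3),s["qpos"][5].round(3)); return s
E
python3 - <<'E'
from h import *
pr(0.06)
for a in (0.12,0.18,0.24):
    env.reach([542,4,199],down(np.pi/2+a))
    s=pr(a)
    if abs(s["wrist_torque"][2])>0.6: break
cv2.imwrite("pics/j1.png",viewer.camera("wrist"))
a=[cv2.resize(cv2.imread(f'pics/j{i}.png')[220:400,220:420],None,fx=2,fy=2) for i in (0,1)]
cv2.imwrite('pics/j.png',np.hstack(a))
E
```

```text
0.06 13.47 [542.45   4.09 199.69] 44.7 [-0.51  0.56  5.84] [ 0.036  0.051 -0.076] -0.075
0.12 13.72 [542.47   4.12 199.67] 44.75 [-0.59  0.24  5.11] [ 0.07   0.007 -0.386] -0.134
0.18 13.97 [542.55   4.08 199.62] 44.43 [-0.7   0.25  5.86] [ 0.074 -0.015 -0.434] -0.193
0.24 14.22 [542.6    4.02 199.51] 44.83 [1.46 0.67 6.03] [ 0.044 -0.192 -0.561] -0.252
```

View pics/j.png

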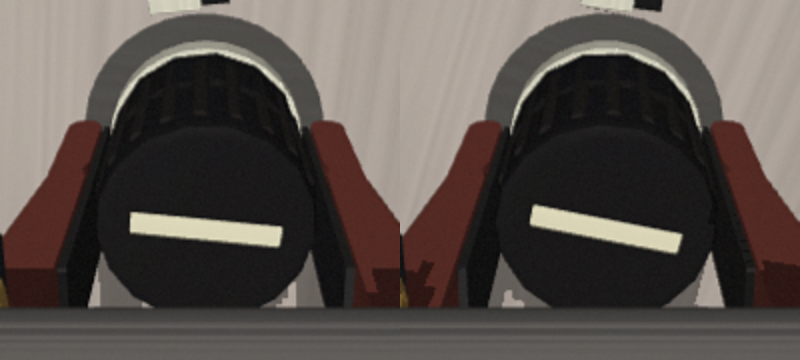

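The line's tilt in the gripper frame went from about 6° to 11°, and the torque climbed to 0.4–0.56 Nm. So the knob stopped after about 0.14 rad and the pads slipped: counter-clockwise is blocked. Now clockwise.

Run:
```python
from h import *
for a in (0.1,-0.05,-0.2,-0.35,-0.5):
    k=min(0,a-0.09)
    env.reach([542,4,199-3*k],down(np.pi/2+a))
    s=pr(a)
    if s["wrist_torque"][2]>0.35: break
cv2.imwrite("pics/j2.png",viewer.camera("wrist"))
a=[cv2.resize(cv2.imread(f'pics/j{i}.png')[220:400,220:420],None,fx=2,fy=2) for i in (1,2)]
cv2.imwrite('pics/jj.png',np.hstack(a))
```

```text
0.1 14.53 [542.5    4.01 199.52] 44.77 [-0.02  0.42  6.65] [-0.004 -0.105 -0.055] -0.111
-0.05 14.8 [542.09   3.97 199.51] 44.75 [ 0.19 -0.94  3.95] [-0.123 -0.149 -0.04 ] 0.033
-0.2 15.07 [541.86   3.98 199.73] 44.79 [-0.58  0.33  2.28] [-0.015 -0.021  0.041] 0.18
-0.35 15.33 [541.87   4.01 200.17] 44.56 [ 0.56 -0.29  2.49] [-0.036 -0.032  0.004] 0.329
-0.5 15.6 [541.94   4.02 200.65] 44.18 [-0.45  0.05  0.66] [ 0.028 -0.044 -0.009] 0.478
```

View pics/jj.png

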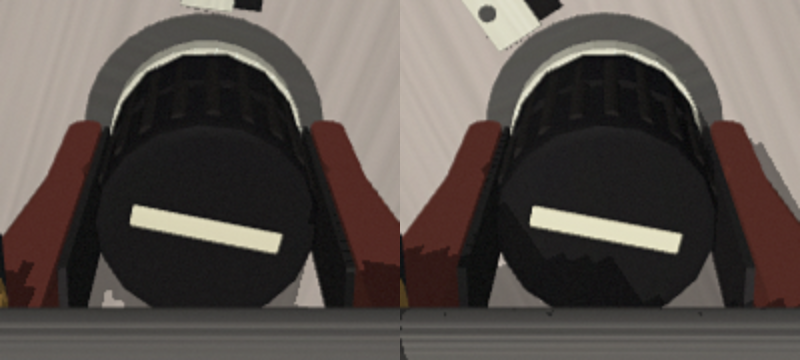

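Clockwise turns lightly with no slip (line unchanged), so the thread is left-handed. I'll continue to about 1.75 rad.

Run:
```python
from h import *
for a in (-0.75,-1.0,-1.25,-1.45,-1.66):
    env.reach([542,4,199-3*(a-0.09)],down(np.pi/2+a))
    s=pr(a)
    if abs(s["wrist_torque"][2])>0.35: break
cv2.imwrite("pics/j3.png",viewer.camera("wrist"))
a=[cv2.resize(cv2.imread(f'pics/j{i}.png')[220:400,220:420],None,fx=2,fy=2) for i in (2,3)]
cv2.imwrite('pics/jk.png',np.hstack(a))
```

```text
-0.75 16.0 [541.9    4.01 201.39] 45.06 [-0.05 -0.16  0.03] [-0.011 -0.006 -0.029] 0.729
-1.0 16.35 [542.     4.01 202.22] 44.67 [-0.47 -0.53  1.31] [ 0.037  0.056 -0.008] 0.978
-1.25 16.7 [541.86   4.   202.78] 44.84 [ 0.3  -0.06 -0.32] [0.024 0.    0.025] 1.228
-1.45 17.01 [541.88   4.04 203.48] 44.6 [-0.31  0.62 -0.41] [ 0.045  0.039 -0.032] 1.428
-1.66 17.32 [541.87   4.06 204.15] 44.59 [-0.71  0.83 -0.55] [ 0.161  0.106 -0.016] 1.638
```

View pics/jk.png

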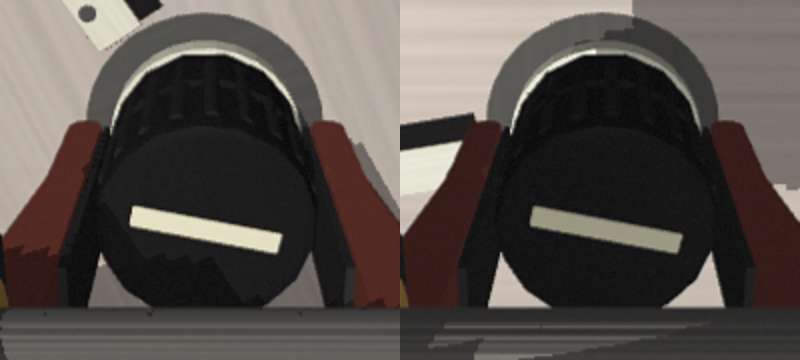

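There was no slip, so the knob has turned about 1.75 rad. Lifting straight up under force guard.

Run:
```python
from h import *
s=env.read_state();x,y=542,4
print(env.move_l([x,y,234],rate=40,f_stop=10)); s=pr("l1")
if s["tool_pos"][2]>230:
    print(env.move_l([x,y,293],rate=80,f_stop=10)); pr("l2")
    env.hold(0.5); pr("h")
for n in ("wrist","side","scene"): cv2.imwrite(f"pics/k_{n}.png",viewer.camera(n))
```

```text
False
l1 18.27 [541.86   3.98 233.89] 44.92 [-0.21  0.17 -0.11] [ 0.066  0.036 -0.004] 1.645
False
l2 19.16 [541.7    3.99 292.64] 45.1 [ 0.07 -0.15 -1.99] [0.047 0.033 0.007] 1.645
h 19.66 [541.98   4.   292.88] 45.15 [ 0.04 -0.23 -0.2 ] [ 0.03   0.004 -0.031] 1.645
```

View pics/k_wrist.png

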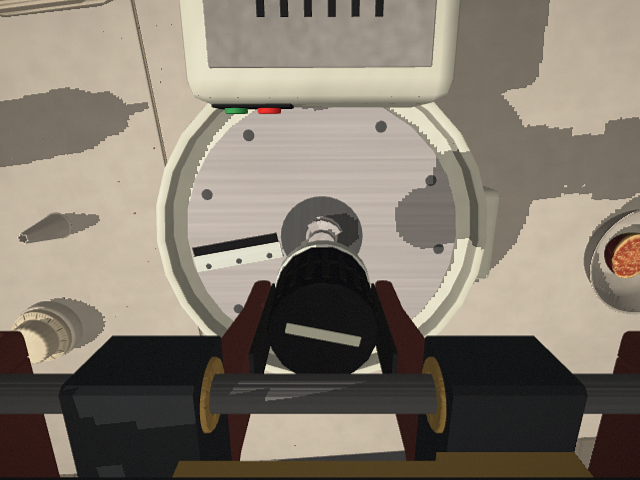

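View pics/k_side.png

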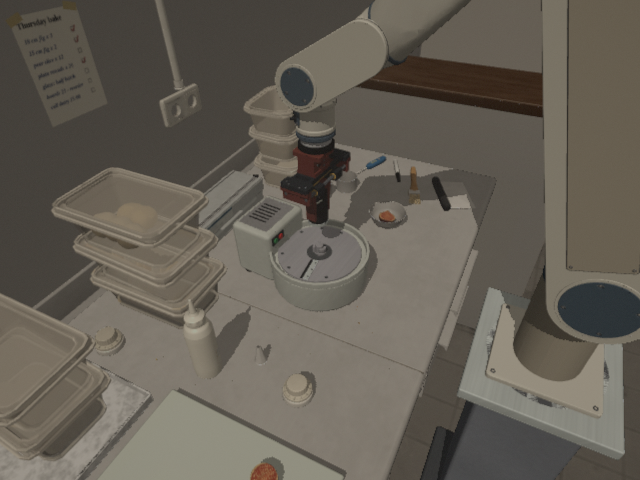

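View pics/k_scene.png

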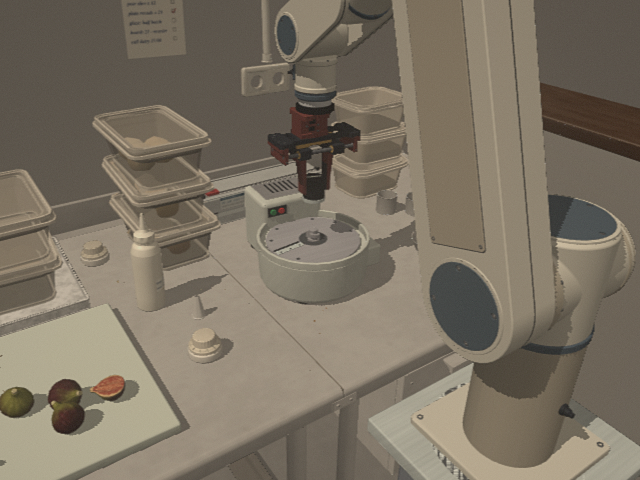

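The knob hangs upright in the jaws at (322,315) in the wrist view, and the bare spindle shows below it at (322,228). The fig is in the bowl, and the timer, bottle and nozzle have not moved in the scene and side views. Handing in.

Run:
```python
from h import *
workorder.sign_off(); pr("end")
```

```text
the job is handed in; nothing more can be done
the job is handed in; nothing more can be done
```

The fig is in the small steel bowl. The knob is off the slicer and held upright in the gripper, about 94 mm above its seat and ready for you to take. I handed the job in about 20 s into the 64 s limit.

- **Fig:** I gripped it by its round body and released it just inside the bowl's mouth. A picture afterwards showed it lying in the bowl.
- **Knob:** Counter-clockwise it stopped hard after about 0.14 rad and the pads slipped roughly 0.1 rad. Clockwise it turned lightly, so the thread is left-handed. I turned it to about 1.75 rad from its seat with no visible slip, then lifted it straight off with almost no resistance.
- **Last checks:** The pictures show the bare spindle under the knob. The grip was steady at 45 mm, with less than 0.3 N on the tool. The timer, squeeze bottle and piping nozzle look unmoved.
- **What disagreed:** My first side-camera estimate of the bowl's position was about 13 mm off the wrist camera's. A second look before releasing the fig confirmed the wrist camera. I could not read the state after handing in, because the interface closes at that point.

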